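# Ready the pendant bench: magnifier over the work, wax heater to its index

### The arm

A 7-joint arm with a two-finger parallel gripper is mounted at the origin on the work surface. World frame = base frame: x ahead of the robot, y to its left, z up, the work surface at z = 0. Lengths are in m, angles in rad, forces in N, time in s.
With the tool pointing down it reaches from about 0.4 to 0.85 m from the base axis. Payload 4.5 kg.
Tool frame: the origin (TCP) lies between the finger pads, 19 mm behind the fingertips; this is the grasp point; z points along the fingers, y is the line along which they close (so a half turn about z gives the same grasp; the last joint's range is limited). The gripper opens to 88 mm and grips with 3 to 60 N. Pads are 18 mm wide; open, the fingers measure 123 mm over their backs; the gripper's body (75 mm by 187 mm) begins 45 mm behind the grasp point.
Start: joints at [1.311, 0.689, -0.195, 1.565, 0.157, 0.902, -0.215], TCP at [0.181, -0.598, 0.257] pointing down, gripper open.
Joint ranges: [-3.01, 3.01], [-0.46, 2.08], [-1.47, 1.51], [0.13, 2.56], [-1, 4.14], [0.04, 2.09], [-2.66, 2.66]. Speed limits (rad/s): [2.57, 2.57, 3.14, 3.14, 3.14, 3.14, 3.14].

### API

Orientations are given as a unit quaternion [x, y, z, w].
In Python, from plant import r gives the robot as it stands.
- The arm moves only by the tool step_arm, never from a script. Its argument "steps" is a list of rows, each a list of 7 numbers: the shift along the tool's x, y, z in cm, then the turn, a rotation vector about the tool's x, y, z in degrees, then the gripper's target within -1 to 1 (shut at 1, half-way at 0, fully open at -1). A call has 1 to 8 rows; each row shifts and turns the commanded pose from where the row before left it, along the tool's axes as they then stand; what a row does not reach is not made up. A row lasts 1/8 s, in which the tool goes at most 62.5 mm and 10.7 degrees, less where a joint would pass 70% of its speed; a pose out of reach is approached as far as the arm can. A call with a gripper value outside its range is refused whole. The fingers move at their own pace and stop on an object; "force" is the grip in N (left out, the last holds). Time passes only in rows, so rows that do not move let the fingers close. It gives the time, the measured TCP pose, the force, the opening and the grip force at its end, in the units of the state.
- r.get_state(): the state, without advancing time (a new reading comes with each control period).
- r.snapshot(name): name is "side" or "top" or "wrist"; returns a dict with "pixels" (384x512x3 uint8, red, green, blue), "fx", "fy", "cx", "cy" (pixels), "cam_to_world" (4x4, takes a point from camera to world coordinates). Camera axes: x right, y down, z forward; pixel columns grow to the right and rows downward; lengths in m; the calibration is good to about 2 mm. The wrist camera is an equidistant fisheye: a pixel r from the principal point sees the ray r / f radians off the axis. A picture is of the moment at which its call begins. There is no depth.
- r.finish_job(): hands the job in; it is judged then, once.
The state is a dict: "clock": time; "q": joint angles; "qd": joint speeds; "joint_torque": joint torques, N m; "tool_pos": TCP position; "eef_rot": TCP orientation; "contact_force": force on the tool from outside, world axes, zero at the start; "moment": the same for the moment, N m; "opening": opening from 0.0 (shut) to 1.0 (fully open); "finger_force": force on a finger pad.
Only numpy, scipy, OpenCV 4.12 (cv2) and the standard library are available. Lean on these libraries where they do the work, as an engineer would, in place of code of your own. Each camera call takes 0.05 s, during which the arm holds its last target. There are 200 camera calls.

### The job

Get this jeweller's bench ready for the next pendant. First take the magnifier, whose lens hangs over the wax heater, and swing it round on its stand until the lens is right above the round medallion of the brass pendant on the dark slab, and leave it there; then turn the heater's big black knob clockwise until its white pointer line is in line with the brass tab on the rim of the dial, and let go. Leave the two brass cups and the red-lidded tin beside the slab where they are.

Things in the scene. Friction and masses are not known exactly. Their poses are not given: they have to be found in the camera images.
- magnifier (a joint): swing of the magnifier arm about the vertical axis through pivot, rad; grows anticlockwise seen from above, range -0.9 to 2.0. At 0 the arm points along +x of stand. It starts between 1.15 and 1.40 (lens over the heater); stiff, it stays where it is left (about 0.5 N m to move it, 3 N at the handle).
- stand: stand of the magnifier, fixed: round foot 110 mm in diameter, post 22 mm in diameter, arm hinge at the top. Origin at the centre of the foot on the table.
- pivot (a point): the hinge axis of the magnifier arm, at the height of the arm, 205 mm above the table; does not move.
- handle (a point): grip point of the magnifier's handle: an upright black round post, 22 mm in diameter, rising from the arm's top face at z = 0.211 to z = 0.284, 185 mm from the pivot. The point lies on its axis at z = 0.260. Site x points along the arm from the pivot to the lens, z up.
- lens (a point): centre of the magnifier's round glass lens (124 mm across its black rim, rim 14 mm thick), level at z = 0.205, 270 mm from the pivot in line with the handle; it moves with the arm.
- pendant: brass pendant lying on the slab: a round medallion 59 mm across with a small ball hung 52 mm from its centre. Origin at the centre of the medallion's underside, 20 mm above the table. Its centre lies 260 to 285 mm from the pivot, so the arm can bring the lens over it.
- slab: dark slab 240 x 260 x 20 mm on the table, with a row of four empty round impressions; fixed. Origin at the centre of its underside; x the short side, y the long side.
- heater: grey wax heater, about 255 mm deep and 200 mm wide, with a front panel that rises from 40 mm at the front to 130 mm at the back: it slopes 0.52 rad (30 degrees). The panel looks across the bench, mostly towards the slab and partly towards the robot. A low round pot with lid stands behind the panel, top at 164 mm. Fixed. Origin at the centre of its underside, front towards its own -x.
- knob_grip (a point): on the knob's axis, 35 mm out from the panel: where to put the TCP. Site z points out of the panel along the knob's axis (0.52 rad from vertical). The knob is a black disc 72 mm in diameter, its top 14 mm from the panel, carrying a bar 72 mm long and 16 mm wide that reaches from 14 to 42 mm from the panel; the bar points at pointer and is pinched across its 16 mm.
- pointer (a point): point on the dial 50 mm from the knob's axis, 4 mm from the panel, straight ahead of the bar's pointer end (the end with the white line); turns with the knob.
- index_mark (a point): point on the dial 50 mm from the knob's axis, 4 mm from the panel, at the inner end of the brass tab clamped on the dial's rim (tab 8 mm wide, up to 7 mm high, 51 to 81 mm from the axis). The knob is set when pointer comes to this point. It stays put.
- knob (a joint): angle of the knob, rad, 0 to 4.71; grows clockwise seen from in front of the panel. It starts between 0.2 and 0.8, and the brass tab stands between 2.4 and 3.1. About 0.12 N m turns it, and it stays where it is left.
- cup_a: brass cup, 64 mm across, 42 mm tall, loose; leave alone. Origin under its centre.
- cup_b: brass cup, 68 mm across, 46 mm tall, loose; leave alone. Origin under its centre.
- tin: round tin with a red lid, 96 mm across, 36 mm tall, loose; leave alone. Origin under its centre.

How it is judged:
By the outcome, as a careful person would: the job done as asked, in the order asked, and still so for the second after the job is handed in, with the robot touching nothing.
It also fails if it takes over 61 s, if anything falls off the work surface, if the arm or the gripper's body presses on something with over 40 N, if the wrist force passes 120 N, or if a joint passes its speed limit or range.

## Working session

There is one attempt and no reset: what is moved stays moved. The work goes in short steps, Python scripts to look and compute and a tool call to move; the robot and the scene stay as the last step left them, time stands still between calls to the robot, and variables do not carry over. Pictures are saved under pics/ and viewed, at most 12 in all, crops included, and the job is handed in when it is done.

Besides the shell and the picture viewer there is one more tool, called after "Request:" as name(argument=value, ...) on one line, values as JSON. step_arm: Moves the arm, as the interface text tells. Its arguments: {"type":"object","properties":{"steps":{"type":"array","items":{"type":"array","items":{"type":"number"}}},"force":{"type":"number"}},"required":["steps"]}

```bash
mkdir -p pics; ls
cat > h.py <<'E'
import numpy as np, cv2
from scipy.spatial.transform import Rotation as R
from plant import r
def snap(n,f=None):
    s=r.snapshot(n)
    if f: cv2.imwrite('pics/'+f,cv2.cvtColor(np.array(s['pixels'],np.uint8),cv2.COLOR_RGB2BGR))
    return s
def ray(s,u,v,fish=False):
    T=np.array(s['cam_to_world']);x=(u-s['cx'])/s['fx'];y=(v-s['cy'])/s['fy']
    if fish:
        t=np.hypot(x,y);d=np.array([np.sin(t)*x/max(t,1e-9),np.sin(t)*y/max(t,1e-9),np.cos(t)])
    else: d=np.array([x,y,1.])
    return T[:3,3],T[:3,:3]@d
def onz(s,u,v,z,fish=False):
    o,d=ray(s,u,v,fish);return o+d*(z-o[2])/d[2]
def proj(s,p):
    T=np.array(s['cam_to_world']);c=T[:3,:3].T@(np.array(p)-T[:3,3])
    return s['cx']+s['fx']*c[0]/c[2],s['cy']+s['fy']*c[1]/c[2]
E
python3 - <<'E'
from h import *
a=snap('side','side0.png');b=snap('top','top0.png')
for s in(a,b):print(s['fx'],s['cx'],s['cy'],np.round(s['cam_to_world'],3))
E
```

```text
pics
397.69562271361525 256.06856428992063 185.79583090698026 [[ 0.996 -0.07   0.059  0.523]
 [-0.09  -0.615  0.784 -0.722]
 [-0.019 -0.786 -0.618  0.837]
 [ 0.     0.     0.     1.   ]]
444.2340439414162 254.0314373481272 197.19851954559465 [[ 0.013 -0.998  0.059  0.518]
 [-1.    -0.015 -0.021  0.127]
 [ 0.022 -0.059 -0.998  1.186]
 [ 0.     0.     0.     1.   ]]
```

View pics/side0.png

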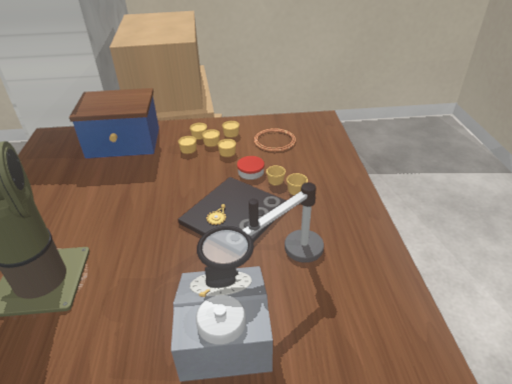

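View pics/top0.png

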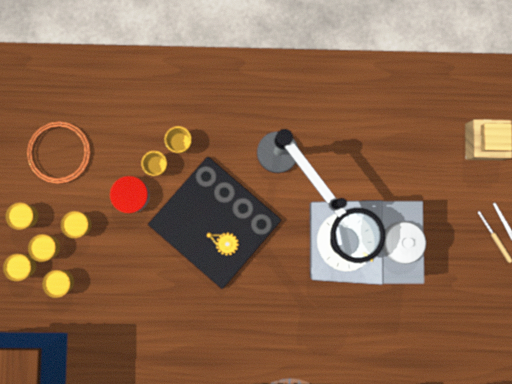

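The side view shows the lens ring at about (225,247) over the heater dial, the handle at (254,212), the post cap at (308,194) and the pendant at (216,217). In the top view the pivot is near (285,138), the handle near (338,203), the lens near (357,235), the pendant medallion near (227,244), and the heater spans u 311–425 and v 201–283.

Run:
```python
from h import *
a=snap('side');b=snap('top')
B=b['pixels'];A=a['pixels']
def comp(m,seed):
    n,l,st,c=cv2.connectedComponentsWithStats(m.astype(np.uint8))
    ys,xs=np.nonzero(l);i=np.argmin((xs-seed[0])**2+(ys-seed[1])**2);k=l[ys[i],xs[i]];return st[k],c[k],l==k
hsv=cv2.cvtColor(B,cv2.COLOR_RGB2HSV)
print('rgb lens rim',B[235,333],'handle',B[203,338],'foot',B[155,270],'pend',B[244,227])
# lens: hough circle
rim=(B.max(2)<45)
m=np.zeros_like(rim);m[200:270,325:392]=1
ys,xs=np.nonzero(rim&m)
(c,rad)=cv2.minEnclosingCircle(np.float32(np.c_[xs,ys])[np.hypot(xs-357,ys-235)<32]);print('lens',c,rad)
lens=onz(b,*c,.205);print(lens)
st,c,_=comp((hsv[...,0]>15)&(hsv[...,0]<35)&(hsv[...,1]>130)&(hsv[...,2]>150),(227,244));print('pend',st,c)
g=((hsv[...,0]>15)&(hsv[...,0]<35)&(hsv[...,1]>130)&(hsv[...,2]>150)).astype(np.uint8)
g=cv2.morphologyEx(g[225:265,200:245],cv2.MORPH_OPEN,cv2.getStructuringElement(2,(11,11)));ys,xs=np.nonzero(g);c=(xs.min()+xs.max())/2+200,(ys.min()+ys.max())/2+225
pend=onz(b,*c,.026);print('medallion',c,pend, (xs.max()-xs.min()+1)*1.17/444)
for z in(.205,.22,.235):
    p=onz(b,285,138,z);print('piv',z,p,np.linalg.norm((p-lens)[:2]),np.linalg.norm((p-pend)[:2]))
print('foot',onz(b,276.5,152.5,.006)); print('handle top',onz(b,339,203,.284))
# heater corners
for p in((311,201),(311,279),(425,201),(425,283),(384,283),(384,202)):print(p,[np.round(onz(b,*p,z)[:2],3) for z in(.0,.04,.13)])
def up(im,x0,y0,x1,y1,k,f):cv2.imwrite('pics/'+f,cv2.cvtColor(cv2.resize(im[y0:y1,x0:x1],None,fx=k,fy=k,interpolation=2),cv2.COLOR_RGB2BGR))
T=cv2.resize(B[120:300,260:440],(540,540),interpolation=2);S=cv2.resize(A[180:380,160:340],(0,0),fx=2.7,fy=2.7)
S=S[:540,:260];im=np.hstack([T,S]);cv2.imwrite('pics/c1.png',im[...,::-1])
print(r.get_state()['q'],r.get_state()['eef_rot'])
```

```text
rgb lens rim [40 41 43] handle [45 43 52] foot [110 112 115] pend [233 237 244]
lens (357.2528076171875, 235.22471618652344) 27.078880310058594
[ 0.49509168 -0.12347478  0.205     ]
pend [207 233  32  22 399] [225.06015038 242.839599  ]Traceback (most recent call last):
  File "<stdin>", line 17, in <module>
    return umr_minimum(a, axis, None, out, keepdims, initial, where)
ValueError: zero-size array to reduction operation minimum which has no identity
```

Run:
```python
from h import *
a=snap('side');b=snap('top')
B=b['pixels'];A=a['pixels']
hsv=cv2.cvtColor(B,cv2.COLOR_RGB2HSV)
lens=onz(b,357.25,235.2,.205)
g=((B.min(2)>200)|((hsv[...,0]>15)&(hsv[...,0]<35)&(hsv[...,1]>110)&(hsv[...,2]>120))).astype(np.uint8)
g=cv2.morphologyEx(cv2.morphologyEx(g[225:265,200:245],cv2.MORPH_CLOSE,np.ones((5,5))),cv2.MORPH_OPEN,cv2.getStructuringElement(2,(11,11)));ys,xs=np.nonzero(g);c=(xs.min()+xs.max())/2+200,(ys.min()+ys.max())/2+225
pend=onz(b,*c,.026);print('medallion',c,pend, (xs.max()-xs.min()+1)*1.16/444)
for z in(.205,.22,.235):
    p=onz(b,285,138,z);print('piv',z,p,np.linalg.norm((p-lens)[:2]),np.linalg.norm((p-pend)[:2]))
print('foot',onz(b,276.5,152.5,.006)); print('handle top',onz(b,339,203,.284))
for p in((311,201),(311,279),(425,201),(425,283),(384,283),(384,202)):print(p,[np.round(onz(b,*p,z)[:2],3) for z in(.0,.04,.13)])
T=cv2.resize(B[120:300,260:440],(540,540),interpolation=2);S=cv2.resize(A[180:380,160:340],(0,0),fx=2.7,fy=2.7)
S=S[:540,:260];im=np.hstack([T,S]);cv2.imwrite('pics/c1.png',im[...,::-1])
print(lens,np.round(r.get_state()['eef_rot'],4),np.round(r.get_state()['tool_pos'],4),r.get_state()['clock'])
```

```text
medallion (np.float64(225.0), np.float64(243.5)) [0.46509134 0.17599566 0.026     ] 0.0653153153153153
piv 0.205 [0.70939702 0.03859035 0.205     ] 0.26863831686137823 0.28029534530022554
piv 0.22 [0.70647072 0.03993574 0.22      ] 0.2671311707304314 0.2770853756300041
piv 0.235 [0.70354443 0.04128114 0.235     ] 0.2656545238032893 0.2738756592519919
foot [0.70859578 0.04319207 0.006     ]
handle top [ 0.56201188 -0.06592034  0.284     ]
(311, 201) [array([ 0.58 , -0.051]), array([ 0.578, -0.045]), array([ 0.573, -0.032])]
(311, 279) [array([ 0.373, -0.052]), array([ 0.378, -0.046]), array([ 0.389, -0.033])]
(425, 201) [array([ 0.585, -0.359]), array([ 0.582, -0.343]), array([ 0.577, -0.306])]
(425, 283) [array([ 0.366, -0.357]), array([ 0.371, -0.341]), array([ 0.382, -0.304])]
(384, 283) [array([ 0.364, -0.247]), array([ 0.37 , -0.235]), array([ 0.381, -0.206])]
(384, 202) [array([ 0.58 , -0.248]), array([ 0.578, -0.235]), array([ 0.573, -0.207])]
[ 0.4951461  -0.12346856  0.205     ] [ 9.892e-01  1.464e-01 -1.000e-04 -3.000e-04] [ 0.181  -0.5981  0.2572] 0.3
```

View pics/c1.png

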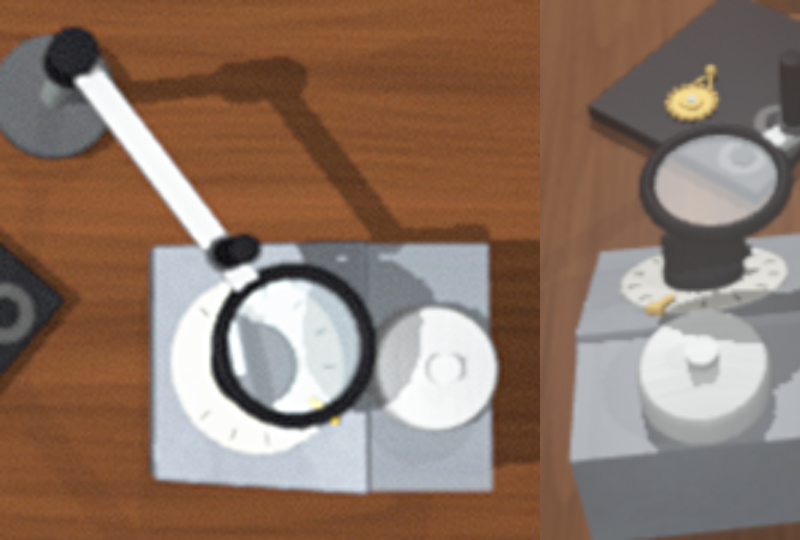

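The crop shows the lens ring over the dial, the handle at the rim's inner edge, and the brass tab at crop (325,410), which is top-view (368,257). Distances agree: pivot (0.7085,0.042) to lens is 270 mm, and to the pendant 276 mm. The handle is at about (0.562,-0.070), and the swing needed is about -65°. I'll lift and go there.

Request:
step_arm(steps=[[0, 0, -4, 0, 0, 0, -1], [0, 0, -4, 0, 0, 0, -1], [4, -3, 0, 0, 0, 0, -1], [5, -3.8, 0, 0, 0, 0, -1], [5, -3.8, 0, 0, 0, 0, -1], [5, -3.8, 0, 0, 0, 0, -1], [5, -3.8, 0, 0, 0, 0, -1], [5, -3.8, 0, 0, 0, 0, -1]])

```text
clock: 1.3
tool_pos: [0.395, -0.3032, 0.3377]
eef_rot: [0.989, 0.146, 0.0, 0.0]
contact_force: [2.1, -0.3, 1.0]
opening: 0.998
finger_force: 0.0
```

Request:
step_arm(steps=[[5, -3.8, 0, 0, 0, 0, -1], [5, -3.8, 0, 0, 0, 0, -1], [4, -3, 0, 0, 0, -7, -1], [2, -1.5, 0, 0, 0, -7, -1], [0, 0, 0, 0, 0, -7, -1], [0, 0, 0, 0, 0, 0, -1]])

```text
clock: 2.05
tool_pos: [0.5091, -0.1414, 0.3373]
eef_rot: [0.946, 0.324, -0.0, -0.0]
contact_force: [0.2, -0.4, -1.2]
opening: 0.999
finger_force: 0.0
```

```bash
cat >> h.py <<'E'
def go(target,yaw=None):
    s=r.get_state();Q=R.from_quat(s['eef_rot']);d=Q.inv().apply(np.array(target)-s['tool_pos'])*100
    print('pos',np.round(s['tool_pos'],4),'toolmove cm',np.round(d,2),'yawY',np.degrees(np.arctan2(*Q.as_matrix()[[1,0],[1,1]])).round(1),'zax',Q.as_matrix()[:,2].round(3),'t',s['clock'],'q',np.round(s['q'],2))
E
python3 - <<'E'
from h import *
go([.562,-.070,.262]);w=snap('wrist','w1.png');print(w['fx'],w['cx'],w['cy'])
E
```

```text
pos [ 0.5091 -0.1414  0.3373] toolmove cm [ 8.55 -2.4   7.53] yawY -52.2 zax [-0.  0. -1.] t 2.05 q [ 0.41  0.48 -0.35  1.74  0.2   0.96 -0.93]
297.3186396354542 262.1581867180434 193.46133392388825
```

View pics/w1.png

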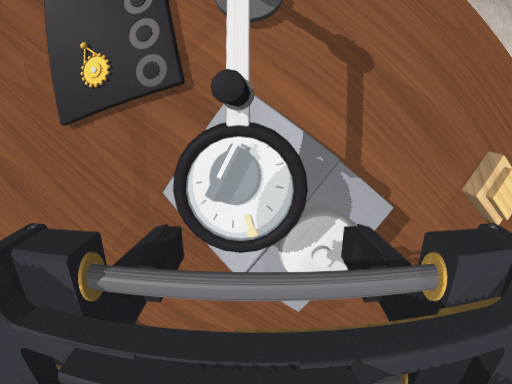

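The wrist view shows the handle top at (229,88), the lens rim centred at (240,186), the medallion at (95,71), and the brass tab at (251,225). The knob's white line runs from about (222,176) to (237,147).

Run:
```python
from h import *
w=snap('wrist')
P=w['pixels'];h=cv2.cvtColor(P,cv2.COLOR_RGB2HSV)
print('handle top',onz(w,229,86,.284,1),'lens',onz(w,240.5,187,.21,1))
m=((h[...,0]>15)&(h[...,0]<35)&(h[...,1]>150)&(h[...,2]>140)).astype(np.uint8)[30:110,60:130]
m=cv2.morphologyEx(cv2.morphologyEx(m,cv2.MORPH_CLOSE,np.ones((7,7))),cv2.MORPH_OPEN,cv2.getStructuringElement(2,(15,15)))
M=cv2.moments(m);c=M['m10']/M['m00']+60,M['m01']/M['m00']+30
p=onz(w,*c,.024,1);print('pend',c,p,2*np.sqrt(M['m00']/np.pi))
print(np.hypot(*(p[:2]-[.7085,.042])),np.degrees(np.arctan2(p[1]-.042,p[0]-.7085)))
```

```text
handle top [ 0.56395715 -0.0746552   0.284     ] lens [ 0.50017082 -0.1247233   0.21      ]
pend (93.62430939226519, 68.39088397790056) [0.46654428 0.1726865  0.024     ] 30.361578193306386
0.2749936918949088 151.6253780527892
```

Request:
step_arm(steps=[[4.3, -1.1, 0, 0, 0, 0, -1], [4.2, -1.1, 0, 0, 0, 0, -1], [0, 0, 0, 0, 0, 0, -1], [0, 0, 3, 0, 0, 0, -1], [0, 0, 3, 0, 0, 0, -1], [0, 0, 1.5, 0, 0, 0, -1], [0, 0, 0, 0, 0, 0, 0.5], [0, 0, 0, 0, 0, 0, 1]], force=15)

```text
clock: 3.15
tool_pos: [0.5634, -0.0724, 0.2635]
eef_rot: [0.946, 0.324, 0.001, 0.0]
contact_force: [0.2, -0.2, 0.5]
opening: 0.796
finger_force: 0.0
```

Request:
step_arm(steps=[[0, 0, 0, 0, 0, 0, 1], [0, 0, 0, 0, 0, 0, 1], [0, 0, 0, 0, 0, 0, 1], [0, 0, 0, 0, 0, 0, 1]])

```text
clock: 3.65
tool_pos: [0.5629, -0.072, 0.2625]
eef_rot: [0.946, 0.324, 0.0, 0.0]
contact_force: [0.3, -0.3, 0.4]
opening: 0.342
finger_force: 0.0
```

Request:
step_arm(steps=[[0, 0, 0, 0, 0, 0, 1], [0, 0, 0, 0, 0, 0, 1], [0, 0, 0, 0, 0, 0, 1], [0, 0, 0, 0, 0, 0, 1], [0.02, -0.81, 0, 0, 0, 2.5, 1], [0.07, -1.61, 0, 0, 0, 5, 1], [0.07, -1.61, 0, 0, 0, 5, 1], [0.07, -1.61, 0, 0, 0, 5, 1]])

```text
clock: 4.65
tool_pos: [0.5359, -0.0235, 0.2624]
eef_rot: [0.985, 0.175, 0.001, 0.001]
contact_force: [3.8, -2.2, -3.8]
opening: 0.246
finger_force: 15.0
```

Run:
```python
from h import *
go([.5444,.1274,.262]);s=r.get_state();print(s['contact_force'],s['finger_force'],s['opening'])
p=np.array(s['tool_pos']);print(np.hypot(p[0]-.7085,p[1]-.042),np.degrees(np.arctan2(p[1]-.042,p[0]-.7085)))
```

```text
pos [ 0.5359 -0.0235  0.2624] toolmove cm [  5.99 -13.87   0.03] yawY -69.9 zax [ 0.002 -0.001 -1.   ] t 4.65 q [ 0.1   0.57 -0.23  1.83  0.18  0.76 -1.45]
[ 3.80706618 -2.17500793 -3.79822551] 14.998825309163237 0.2455517808005915
0.18456132172897594 -159.2205687988959
```

Request:
step_arm(steps=[[0.07, -1.61, 0, 0, 0, 5, 1], [0.07, -1.61, 0, 0, 0, 5, 1], [0.07, -1.61, 0, 0, 0, 5, 1], [0.07, -1.61, 0, 0, 0, 5, 1], [0.07, -1.61, 0, 0, 0, 5, 1], [0.07, -1.61, 0, 0, 0, 5, 1], [0.07, -1.61, 0, 0, 0, 5, 1], [0.07, -1.61, 0, 0, 0, 5, 1]])

```text
clock: 5.65
tool_pos: [0.535, 0.1025, 0.2624]
eef_rot: [0.985, -0.172, 0.0, 0.001]
contact_force: [1.7, -4.1, -1.1]
opening: 0.243
finger_force: 15.0
```

Request:
step_arm(steps=[[0.04, -1.28, 0, 0, 0, 4, 1], [0, 0, 0, 0, 0, 0, 1], [0, 0, 0, 0, 0, 0, 1]])

```text
clock: 6.02
tool_pos: [0.5402, 0.1158, 0.2625]
eef_rot: [0.979, -0.204, 0.001, -0.001]
contact_force: [4.5, 1.0, -3.7]
opening: 0.243
finger_force: 15.0
```

Run:
```python
from h import *
s=r.get_state();print(s['contact_force'],s['clock'])
p=np.array(s['tool_pos']);print(p,np.hypot(p[0]-.7085,p[1]-.042),np.degrees(np.arctan2(p[1]-.042,p[0]-.7085)))
b=snap('top');a=snap('side');w=snap('wrist')
T=cv2.resize(b['pixels'][120:300,180:380],(400,360),interpolation=2);S=cv2.resize(a['pixels'][150:300,160:327],(400,360),interpolation=2)
cv2.imwrite('pics/c2.png',np.hstack([T,S])[...,::-1])
cv2.imwrite('pics/w2.png',w['pixels'][...,::-1])
```

```text
[ 4.50843346  1.02824741 -3.65346006] 6.025
[0.54023572 0.11582541 0.26249023] 0.1837472732058075 156.31069095367104
```

View pics/c2.png

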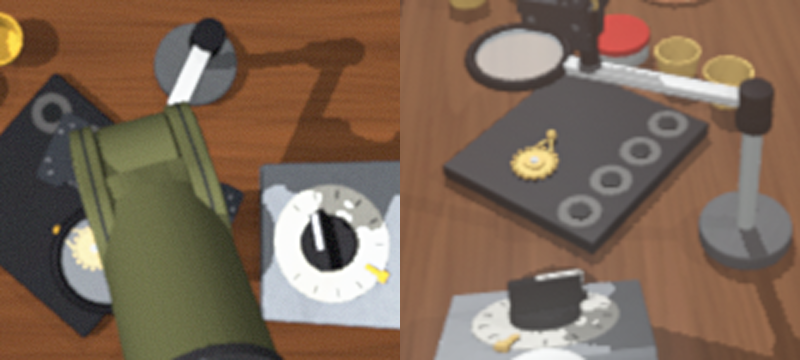

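The top crop shows the lens nearing the pendant, and the dial is now clear: knob at top-view (345,241), white line pointing up-left, tab at (368,256). In the side crop the medallion is unobstructed at side-view (216,217).

Run:
```python
from h import *
a=snap('side');A=a['pixels'];h=cv2.cvtColor(A,cv2.COLOR_RGB2HSV)
m=((h[...,0]>15)&(h[...,0]<35)&(h[...,1]>120)&(h[...,2]>130)).astype(np.uint8);m[:200]=0;m[235:]=0;m[:,:195]=0;m[:,235:]=0
m=cv2.morphologyEx(cv2.morphologyEx(m,cv2.MORPH_CLOSE,np.ones((5,5))),cv2.MORPH_OPEN,cv2.getStructuringElement(2,(11,7)))
ys,xs=np.nonzero(m);print(xs.min(),xs.max(),ys.min(),ys.max())
p=onz(a,(xs.min()+xs.max())/2,(ys.min()+ys.max())/2,.026);print(p,np.degrees(np.arctan2(p[1]-.042,p[0]-.7085)),np.hypot(p[0]-.7085,p[1]-.042))
```

```text
Traceback (most recent call last):
ValueError: zero-size array to reduction operation minimum which has no identity
```

View pics/w2.png

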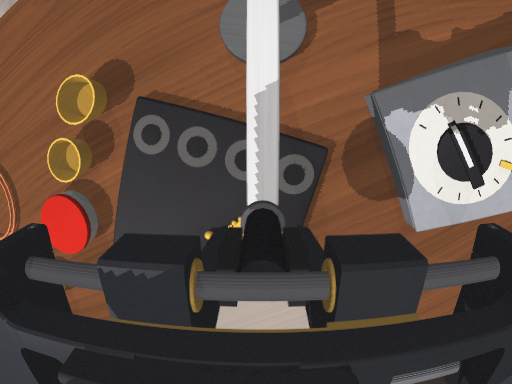

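The wrist view shows the arm above the slab with the pendant hidden behind the gripper, and the dial and pointer clear at (465,152). I'll swing the last 4°, let go, rise and check.

Request:
step_arm(steps=[[0.02, -0.68, 0, 0, 0, 2.1, 1], [0.02, -0.68, 0, 0, 0, 2.1, 1], [0, 0, 0, 0, 0, 0, 1], [0, 0, 0, 0, 0, 0, 1], [0, 0, 0, 0, 0, 0, 0.3], [0, 0, 0, 0, 0, 0, 0.3], [0, 0, 0, 0, 0, 0, 0.3], [0, 0, -3, 0, 0, 0, 0.3]])

```text
clock: 7.22
tool_pos: [0.5436, 0.1275, 0.2909]
eef_rot: [0.971, -0.241, -0.003, 0.001]
contact_force: [0.5, 0.8, -0.3]
opening: 0.35
finger_force: 0.0
```

Request:
step_arm(steps=[[0, 0, -3, 0, 0, 0, 0.3], [0, 0, -3, 0, 0, 0, 0], [-4, 3, 0, 0, 0, 0, -1], [-4, 4, 0, 0, 0, 0, -1], [0, 6, 0, 0, 0, 0, -1], [0, 6, 0, 0, 0, 0, -1], [0, 6, 0, 0, 0, 0, -1], [0, 0, 0, 0, 0, 0, -1]])

```text
clock: 8.22
tool_pos: [0.355, -0.0593, 0.3526]
eef_rot: [0.97, -0.245, -0.001, 0.001]
contact_force: [0.8, 0.0, -0.3]
opening: 1.0
finger_force: 0.0
```

Run:
```python
from h import *
go([0.45,-.1,.35])
b=snap('top');a=snap('side')
T=cv2.resize(b['pixels'][130:280,190:390],(800,600),interpolation=2)
cv2.imwrite('pics/c3.png',T[...,::-1])
for u,v in((216,216.7),(216,218)):
    p=onz(a,u,v,.026);print(p,np.degrees(np.arctan2(p[1]-.042,p[0]-.7085)),np.hypot(p[0]-.7085,p[1]-.042))
```

```text
pos [ 0.355  -0.0593  0.3526] toolmove cm [10.29 -0.93  0.24] yawY -118.4 zax [-0.002 -0.001 -1.   ] t 8.225 q [-0.05  0.2   0.1   2.15 -0.03  0.8  -1.99]
[0.46694898 0.16950945 0.026     ] 152.17141677468456 0.27314017135702884
[0.46688798 0.16374467 0.026     ] 153.25714953440414 0.27055153269208143
```

View pics/c3.png

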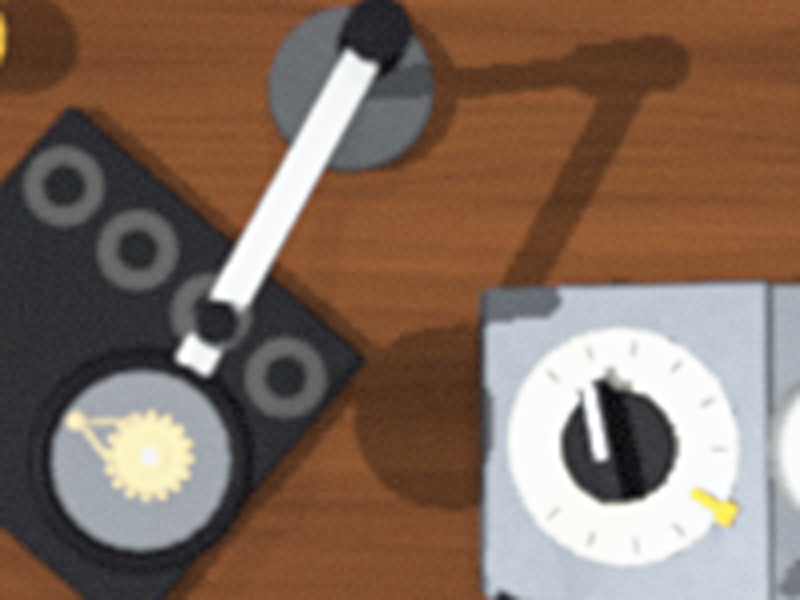

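The lens ring is centred at crop (142,460) with the medallion at (149,456), so they nearly coincide. On the dial, the white line runs from (588,388) to (601,460), the disc is centred near (618,443), and the tab runs from (694,492) to (735,515).

```bash
cat >> h.py <<'E'
n=np.array([0,.5,np.sqrt(3)/2]);n/=np.linalg.norm(n)
P0=np.array([.478,-.046,.04]); ex=np.array([-1.,0,0]); ey=np.cross(n,ex) # ex: toward robot ; clockwise from front is -ccw about n
def onp(s,u,v,h,fish=False):
    o,d=ray(s,u,v,fish);return o+d*(((P0+h*n-o)@n)/(d@n))
E
python3 - <<'E'
from h import *
b=snap('top');f=lambda x,y:(190+x/4-.375,130+y/4-.375)
B=b['pixels']
L=onz(b,*f(142,460),.209);M=onz(b,*f(149,457),.026)
print('lens',L,'med',M)
for p in(L,M):print(np.degrees(np.arctan2(p[1]-.042,p[0]-.7085)),np.hypot(p[0]-.7085,p[1]-.042))
print('ey',ey)
for nm,x,y,h in(('dialL',507,446,3),('dialR',740,446,3),('dialT',623,327,3),('dialB',623,566,3),('discC',618,443,14),('line0',588,388,42),('line1',601,460,42),('tabin',694,492,5),('tabout',735,515,7)):
    p=onp(b,*f(x,y),h/1000);q=p-P0;print(nm,np.round(p,4),'ex,ey',np.round([q@ex,q@ey],4))
E
```

```text
lens [0.47101163 0.16787647 0.209     ] med [0.46418211 0.17111773 0.026     ]
152.07497136997208 0.268785438808995
152.14433124849543 0.2763378730155272
ey [ 0.        -0.8660254  0.5      ]
dialL [ 0.4751 -0.058   0.0504] ex,ey [0.0029 0.0156]
dialR [ 0.4796 -0.1859  0.1242] ex,ey [-0.0016  0.1632]
dialT [ 0.551  -0.1236  0.0883] ex,ey [-0.073   0.0914]
dialB [ 0.4039 -0.1238  0.0884] ex,ey [0.0741 0.0915]
discC [ 0.4796 -0.1184  0.098 ] ex,ey [-0.0016  0.0917]
line0 [ 0.5131 -0.0959  0.1173] ex,ey [-0.0351  0.0818]
line1 [ 0.4702 -0.1029  0.1214] ex,ey [0.0078 0.09  ]
tabin [ 0.4512 -0.1613  0.1124] ex,ey [0.0268 0.1361]
tabout [ 0.4388 -0.1821  0.1266] ex,ey [0.0392 0.1611]
```

The lens axis is within about 7 mm of the medallion and the bearing matches to 0.1°, so that part is done. On the dial, the radii check out (tab 53–81 mm, dial circle 147 mm). The pointer sits at about 192°, the tab at about 60°, so the turn is about 132° clockwise. The knob grip is at (0.478,-0.107,0.116). I'll turn the wrist so joint 7 has room for that.

Request:
step_arm(steps=[[0, 0, 0, 0, 0, -10, -1], [0, 0, 0, 0, 0, -10, -1], [0, 0, 0, 0, 0, -10, -1], [0, 0, 0, 0, 0, -10, -1], [0, 0, 0, 0, 0, -10, -1], [0, 0, 0, 0, 0, -10, -1], [0, 0, 0, 0, 0, -10, -1], [0, 0, 0, 0, 0, -10, -1]])

```text
clock: 9.38
tool_pos: [0.3588, -0.0544, 0.3523]
eef_rot: [0.896, 0.444, 0.0, -0.0]
contact_force: [0.1, -0.2, 0.4]
opening: 1.001
finger_force: 0.0
```

Request:
step_arm(steps=[[0, 0, 0, 0, 0, -10, -1], [0, 0, 0, 0, 0, -10, -1], [0, 0, 0, 0, 0, -10, -1], [0, 0, 0, 0, 0, -10, -1], [0, 0, 0, 0, 0, -10, -1], [0, 0, 0, 0, 0, -10, -1], [0, 0, 0, 0, 0, -10, -1], [0, 0, 0, 0, 0, -10, -1]])

```text
clock: 10.38
tool_pos: [0.3588, -0.0544, 0.3524]
eef_rot: [0.401, 0.916, 0.001, -0.0]
contact_force: [0.3, -0.4, -1.1]
opening: 0.999
finger_force: 0.0
```

Request:
step_arm(steps=[[0, 0, 0, 0, 0, -10, -1], [0, 0, 0, 0, 0, -10, -1], [0, 0, 0, 0, 0, -10, -1], [0, 0, 0, 0, 0, -10, -1], [0, 0, 0, 0, 0, -10, -1], [0, 0, 0, 0, 0, -10, -1], [0, 0, 0, 0, 0, 0, -1]])

```text
clock: 11.25
tool_pos: [0.3586, -0.0547, 0.3524]
eef_rot: [-0.106, 0.994, 0.001, 0.0]
contact_force: [-0.6, -1.0, 0.4]
opening: 0.999
finger_force: 0.0
```

```bash
cat >> h.py <<'E'
C=P0+.0905*ey-.0003*ex
def rel(h,th,off=(0,0)):
    "move to axis height h, tool y at angle th (ex,ey)"
    t=np.radians(th);y=np.cos(t)*ex+np.sin(t)*ey;z=-n;G=R.from_matrix(np.c_[np.cross(y,z),y,z])
    s=r.get_state();Q=R.from_quat(s['eef_rot']);tgt=C+h*n+off[0]*ex+off[1]*ey
    rv=np.degrees((Q.inv()*G).as_rotvec())
    print('shift cm (tool now)',np.round(Q.inv().apply(tgt-s['tool_pos'])*100,2),'rotvec deg',np.round(rv,1),'shift in final frame',np.round(G.inv().apply(tgt-s['tool_pos'])*100,2))
    print('pos',np.round(s['tool_pos'],4),'q',np.round(s['q'],2),'t',s['clock'],'F',np.round(s['contact_force'],1),'M',np.round(s['moment'],2),'op',round(s['opening'],3))
E
python3 - <<'E'
from h import *
rel(.155,282)
E
```

```text
shift cm (tool now) [-11.86  -1.77  13.3 ] rotvec deg [29.4  6.3  0.2] shift in final frame [-13.23   4.68  11.12]
pos [ 0.3586 -0.0547  0.3524] q [ 0.57  0.25 -0.68  2.12  0.21  0.84  1.54] t 11.25 F [-0.6 -1.   0.4] M [ 0.1  -0.12 -0.02] op 0.999
```

Request:
step_arm(steps=[[-2, 0, 0, 7.35, 1.58, 0, -1], [-2, 0, 0, 7.35, 1.58, 0, -1], [-2, 0, 0, 7.35, 1.58, 0, -1], [-2, 0, 0, 7.35, 1.58, 0, -1], [-2, 0, 0, 0, 0, 0, -1], [0, 0, 0, 0, 0, 0, -1]])

```text
clock: 12.0
tool_pos: [0.4566, -0.0343, 0.3463]
eef_rot: [-0.102, 0.961, -0.257, -0.027]
contact_force: [-0.8, 0.2, -0.1]
opening: 1.002
finger_force: 0.0
```

Run:
```python
from h import *
rel(.105,282)
```

```text
shift cm (tool now) [-3.22  4.69 16.61] rotvec deg [-0.   0.   0.1] shift in final frame [-3.22  4.69 16.61]
pos [ 0.4566 -0.0343  0.3463] q [-0.    0.46 -0.52  1.94  0.73  1.21  0.86] t 12.0 F [-0.8  0.2 -0.1] M [ 0.54 -0.1   0.01] op 1.002
```

Request:
step_arm(steps=[[-1.6, 2.3, 2, 0, 0, 0, -1], [-1.6, 2.4, 2.6, 0, 0, 0, -1], [0, 0, 4, 0, 0, 0, -1], [0, 0, 4, 0, 0, 0, -1], [0, 0, 4, 0, 0, 0, -1], [0, 0, 0, 0, 0, 0, -1]])

```text
clock: 12.75
tool_pos: [0.4749, -0.0758, 0.1761]
eef_rot: [-0.101, 0.96, -0.259, -0.03]
contact_force: [1.4, 1.3, 0.2]
opening: 1.0
finger_force: 0.0
```

Run:
```python
from h import *
rel(.036,282)
w=snap('wrist','w3.png')
```

```text
shift cm (tool now) [-0.45  0.27  6.7 ] rotvec deg [-0.1 -0.4  0. ] shift in final frame [-0.4   0.26  6.7 ]
pos [ 0.4749 -0.0758  0.1761] q [-0.01  0.74 -0.4   2.09  1.05  0.91  0.54] t 12.75 F [1.4 1.3 0.2] M [ 0.52 -0.1  -0.02] op 1.0
```

View pics/w3.png

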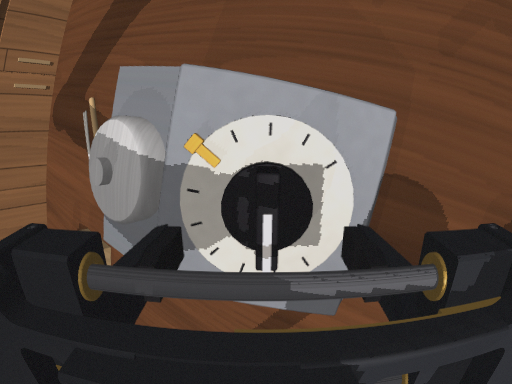

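The wrist view shows the dial square on: knob disc centre about (267,206), white line running from (267,215) to (268,268), tab from inner end (217,162) to outer (190,144). The bar already lies along tool x.

Run:
```python
from h import *
w=snap('wrist')
for nm,u,v,h in(('dialL',180,197,3),('dialR',353,197,3),('dialT',266,115,3),('discL',221,207,14),('discR',313,207,14),('discT',267,162,14),('line0',267,215,42),('line1',268,268,42),('tabin',216.5,163,6),('tabout',190,144,7)):
    q=onp(w,u,v,h/1000,True)-P0;q=np.array([q@ex,q@ey]);d=q-[-.0003,.0905];print(nm,np.round(q,4),'r',np.hypot(*d).round(4),'ang',np.degrees(np.arctan2(d[1],d[0])).round(1))
```

```text
dialL [-0.0102  0.1602] r 0.0703 ang 98.1
dialR [0.0196 0.0206] r 0.0727 ang -74.1
dialT [0.0681 0.1048] r 0.0699 ang 11.8
discL [-0.0075  0.1242] r 0.0345 ang 102.0
discR [0.0074 0.0544] r 0.0369 ang -78.0
discT [0.0342 0.0968] r 0.0351 ang 10.4
line0 [0.003  0.0905] r 0.0033 ang 0.0
line1 [-0.0368  0.081 ] r 0.0378 ang -165.4
tabin [0.0242 0.1346] r 0.0505 ang 60.9
tabout [0.035  0.1577] r 0.0759 ang 62.3
```

Request:
step_arm(steps=[[-0.4, 0.3, 1, 0, 0, 0, -1], [0, 0, 2, 0, 0, 0, -1], [0, 0, 2, 0, 0, 0, -1], [0, 0, 1.2, 0, 0, 0, -1], [0, 0, 0.3, 0, 0, 0, -1], [0, 0, 0, 0, 0, 0, 1], [0, 0, 0, 0, 0, 0, 1], [0, 0, 0, 0, 0, 0, 1]], force=25)

```text
clock: 13.85
tool_pos: [0.4806, -0.1027, 0.1192]
eef_rot: [-0.102, 0.96, -0.258, -0.027]
contact_force: [-0.9, -0.4, -0.8]
opening: 0.681
finger_force: 0.0
```

Request:
step_arm(steps=[[0, 0, 0, 0, 0, 0, 1], [0, 0, 0, 0, 0, 0, 1], [0, 0, 0, 0, 0, 0, 1], [0, 0, 0, 0, 0, 0, 1], [0, 0, 0, 0, 0, 0, 1], [0, 0, 0, 0, 0, 0, 1], [0, 0, 0, 0, 0, 0, 1]])

```text
clock: 14.72
tool_pos: [0.4805, -0.1036, 0.1191]
eef_rot: [-0.102, 0.96, -0.259, -0.027]
contact_force: [-0.3, -1.4, 3.5]
opening: 0.18
finger_force: 25.0
```

Run:
```python
from h import *
rel(.036,282)
```

```text
shift cm (tool now) [ 0.23 -0.06  0.38] rotvec deg [-0.1 -0.   0.1] shift in final frame [ 0.23 -0.06  0.38]
pos [ 0.4805 -0.1036  0.1191] q [ 0.01  0.85 -0.34  2.11  1.22  0.83  0.41] t 14.725 F [-0.3 -1.4  3.5] M [ 0.02 -0.27  0.03] op 0.18
```

Request:
step_arm(steps=[[0.2, 0, 0, 0, 0, 4, 1], [0, 0, 0, 0, 0, 8, 1], [0, 0, 0, 0, 0, 8, 1], [0, 0, 0, 0, 0, 8, 1], [0, 0, 0, 0, 0, 8, 1], [0, 0, 0, 0, 0, 8, 1], [0, 0, 0, 0, 0, 8, 1], [0, 0, 0, 0, 0, 8, 1]])

```text
clock: 15.72
tool_pos: [0.4796, -0.1055, 0.1203]
eef_rot: [0.394, 0.881, -0.238, 0.108]
contact_force: [2.6, -5.7, 6.1]
opening: 0.179
finger_force: 25.0
```

Run:
```python
from h import *
rel(.036,282-60)
```

```text
shift cm (tool now) [ 0.17 -0.02  0.38] rotvec deg [-0.1  0.3 -0.2] shift in final frame [ 0.17 -0.02  0.38]
pos [ 0.4796 -0.1055  0.1203] q [-0.08  0.84 -0.19  2.12  1.18  0.72 -0.6 ] t 15.725 F [ 2.6 -5.7  6.1] M [-0.8  -0.61  0.44] op 0.179
```

Request:
step_arm(steps=[[0.1, 0, 0, 0, 0, 8, 1], [0, 0, 0, 0, 0, 8, 1], [0, 0, 0, 0, 0, 8, 1], [0, 0, 0, 0, 0, 8, 1], [0, 0, 0, 0, 0, 8, 1], [0, 0, 0, 0, 0, 8, 1], [0, 0, 0, 0, 0, 8, 1], [0, 0, 0, 0, 0, 8, 1]])

```text
clock: 16.73
tool_pos: [0.4771, -0.1058, 0.1204]
eef_rot: [0.801, 0.538, -0.147, 0.218]
contact_force: [-1.6, -5.0, 9.5]
opening: 0.181
finger_force: 25.0
```

Request:
step_arm(steps=[[0, 0, 0, 0, 0, 6, 1], [0, 0, 0, 0, 0, 0, 1], [0, 0, 0, 0, 0, 0, 1]])

```text
clock: 17.1
tool_pos: [0.4769, -0.1057, 0.1203]
eef_rot: [0.827, 0.497, -0.136, 0.225]
contact_force: [-0.4, -4.6, 10.0]
opening: 0.179
finger_force: 25.0
```

Run:
```python
from h import *
rel(.036,282-131)
w=snap('wrist','w4.png')
```

```text
shift cm (tool now) [0.19 0.05 0.37] rotvec deg [0.1 0.4 1. ] shift in final frame [0.19 0.05 0.37]
pos [ 0.4769 -0.1057  0.1203] q [-0.22  0.84  0.04  2.13  1.09  0.56 -1.73] t 17.1 F [-0.4 -4.6 10. ] M [-1.1  -0.05 -0.13] op 0.179
```

View pics/w4.png

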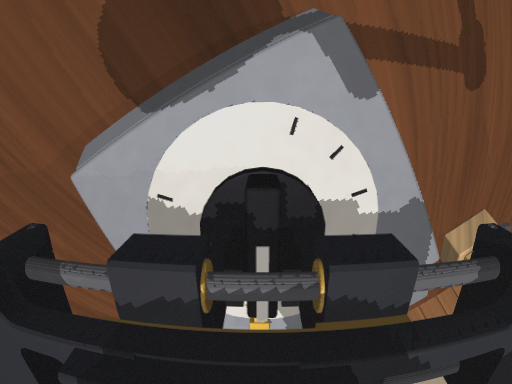

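The white line lies at u≈262 and the tab is visible at (260,324), so they are nearly in line. I'll let go, back off and measure.

Request:
step_arm(steps=[[0, 0, 0, 0, 0, 0, 0.2], [0, 0, 0, 0, 0, 0, 0], [0, 0, 0, 0, 0, 0, 0], [0, 0, -1, 0, 0, 0, 0], [0, 0, -2, 0, 0, 0, 0], [0, 0, -3, 0, 0, 0, 0], [-3, 0, -3, 0, 0, 0, 0], [-2, 0, 0, 0, 0, 0, 0]])

```text
clock: 18.15
tool_pos: [0.4548, -0.0952, 0.2206]
eef_rot: [0.827, 0.499, -0.132, 0.223]
contact_force: [1.6, 0.1, -0.3]
opening: 0.504
finger_force: 0.0
```

Run:
```python
from h import *
rel(.036,151)
w=snap('wrist','w5.png')
```

```text
shift cm (tool now) [4.83 0.06 9.59] rotvec deg [ 0.2 -0.1  1.1] shift in final frame [ 4.85 -0.    9.58]
pos [ 0.4548 -0.0952  0.2206] q [-0.19  0.62 -0.06  2.14  0.88  0.73 -1.5 ] t 18.15 F [ 1.6  0.1 -0.3] M [ 0.43 -0.05  0.03] op 0.504
```

View pics/w5.png

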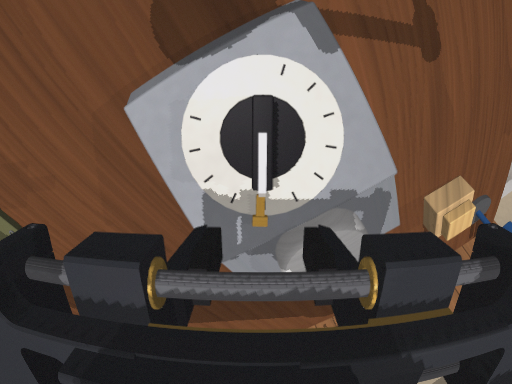

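The wrist view now shows the white line from (262,133) to (262,193), running straight into the tab at (261,197)–(260,226).

Run:
```python
from h import *
w=snap('wrist');P=w['pixels'].astype(int);h=cv2.cvtColor(w['pixels'],cv2.COLOR_RGB2HSV)
def pl(u,v,z):
    q=onp(w,u,v,z,True)-P0;return np.array([q@ex,q@ey])
m=(h[...,1]>120)&(h[...,0]>14)&(h[...,0]<32)&(h[...,2]>90);m[:192]=0;m[228:]=0;m[:,:245]=0;m[:,280:]=0
l=np.zeros_like(m);l[135:190,254:272]=P[135:190,254:272].min(2)>150
dark=np.zeros_like(m);dark[90:200,215:310]=P[90:200,215:310].max(2)<70
for nm,M,z in(('tab',m,.006),('line',l,.042)):
    ys,xs=np.nonzero(M);L=np.array([pl(a,b,z) for a,b in zip(xs,ys)]);f=cv2.fitLine(np.float32(L),2,0,1e-5,1e-5).ravel()
    print(nm,len(xs),xs.mean(),ys.min(),ys.max(),'mean',L.mean(0).round(4),'dir',np.degrees(np.arctan2(f[1],f[0])).round(1)%180)
    for c in([-.0003,.0905],[0,.0895]):
        d=L.mean(0)-c;print('  from C ang',np.degrees(np.arctan2(d[1],d[0])).round(1),np.hypot(*d).round(4))
for r0 in(135,):
    ys,xs=np.nonzero(w['pixels'][r0:r0+1,150:360].min(2)>150);print('dial row',pl(150+xs.min(),r0,.003),pl(150+xs.max(),r0,.003))
ys,xs=np.nonzero(dark);print('disc',xs.min(),xs.max(),pl(xs.min(),137,.014),pl(xs.max(),137,.014))
```

```text
tab 323 260.8142414860681 192 221 mean [0.0339 0.15  ] dir 60.2
  from C ang 60.1 0.0687
  from C ang 60.7 0.0694
line 528 262.9469696969697 135 189 mean [0.0105 0.1098] dir 61.8
  from C ang 60.8 0.0221
  from C ang 62.6 0.0229
dial row [0.08972513 0.04400826] [-0.07392654  0.13196171]
disc 221 305 [0.03252073 0.0779663 ] [-0.02842012  0.11040947]
```

The pointer is within about 1° of the tab (roughly 1 mm), which is inside the measuring scatter, so I'll leave it. I'll move the arm clear and do a final check.

Request:
step_arm(steps=[[0, 0, -5, 0, 0, 0, 0], [0, 0, -5, 0, 0, 0, 0], [-3, 0, -2, 0, 0, 0, 0], [0, 0, 0, 0, 0, 0, 0], [0, 0, 0, 0, 0, 0, 0]])

```text
clock: 18.88
tool_pos: [0.4403, -0.0586, 0.3346]
eef_rot: [0.827, 0.499, -0.135, 0.222]
contact_force: [-0.1, -0.6, -0.2]
opening: 0.499
finger_force: 0.0
```

Run:
```python
from h import *
b=snap('top');a=snap('side');s=r.get_state();print(s['tool_pos'],s['contact_force'],s['clock'])
T=cv2.resize(b['pixels'][110:300,100:390],(436,286),interpolation=2);S=cv2.resize(a['pixels'][130:310,140:340],(318,286),interpolation=2)
cv2.imwrite('pics/c6.png',np.hstack([T,S])[...,::-1])
```

```text
[ 0.44020797 -0.05854471  0.33444684] [-0.7187467  -0.19099108 -0.31980528] 18.975
```

View pics/c6.png

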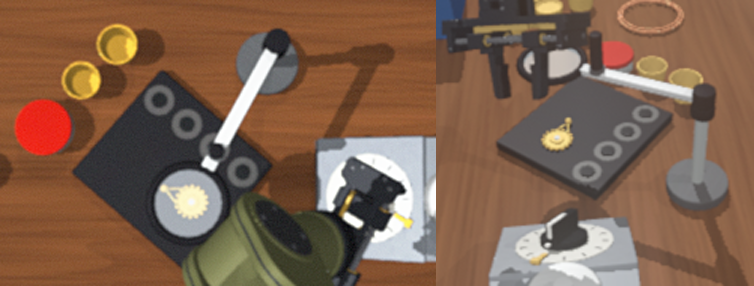

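The lens is centred over the medallion at crop (187,203), the cups and tin are where they started, the pointer faces the tab, and the gripper is clear of everything. I'll hand it in.

```bash
python3 -c "
from plant import r
print(r.finish_job())"
```

```text
the job is handed in; nothing more can be done
None
```

The job is handed in at 19 s: the lens is over the medallion (centres about 7 mm apart by the top camera), then the knob was turned clockwise to within about 1° of the brass tab and released, with the cups and tin untouched.

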